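# Capstan the macro camera down to its working height

### The arm

A 6-joint arm with a two-finger parallel gripper is mounted at the origin on the work surface. World frame = base frame: x ahead of the robot, y to its left, z up, the work surface at z = 0. Lengths are in m, angles in rad, forces in N, time in s.
With the tool pointing down it reaches from about 0.275 to 0.825 m from the base axis. Payload 4.9 kg.
Tool frame: the origin (TCP) lies midway between the tips of the shut fingers; the grasp point (between the pads) lies 19 mm behind it (grip_point_offset is the distance from the TCP to the grasp point, in m); z points along the fingers, y is the line along which they close (so a half turn about z gives the same grasp; the last joint's range is limited). The gripper opens to 85 mm and grips with 20 to 120 N. Pads are 22 mm wide; open, the fingers measure 114 mm over their backs; the gripper's body (76 mm by 85 mm) begins 54 mm behind the grasp point. The pads swing forward as they close: fully open they stand 13 mm farther back than shut.
Start: joints at [-1.266, 0.326, -0.193, 1.052, 0, 1.437], TCP at [0.234, -0.498, 0.231] pointing down, gripper open.
Joint ranges: [-2.65, 2.65], [-0.97, 1.79], [-1.3, 1.35], [-1.93, 2.1], [-1.47, 1.37], [-3.14, 3.14]. Speed limits (rad/s): [2.57, 2.57, 3.14, 3.14, 3.14, 3.14].

### API

Orientations are given as a rotation vector (axis times angle).
In Python, from cell import * gives the robot as it stands. Calls block until the motion is done:
- movep(position, orientation): joint-space move of the TCP to a pose.
- move_l(position, velocity=0.15, rot=None, until_force=None): straight line of the TCP; rot=None keeps the orientation; velocity is the mean speed in m/s. With until_force (N) it stops when the force on the tool has changed by that much, and returns True; else False.
- set_joints(angles): joint-space move.
- let_go() and grab(newtons=None): open the fingers fully, or close them until they stop; newtons is the grip in N (None keeps the last).
- sleep(seconds).
- ik(position, orientation): joint angles nearest the present ones, or None.
- get_state(): the state.
- grab_frame(name): name is "side" or "top" or "wrist"; returns a dict with "img" (420x560x3 uint8, red, green, blue), "fx", "fy", "cx", "cy" (pixels), "cam_to_world" (4x4, takes a point from camera to world coordinates); the wrist camera has in their place "T_tool_cam" (4x4, takes a point from camera to tool coordinates, whose origin is the TCP and whose axes are the flange's). Camera axes: x right, y down, z forward; pixel columns grow to the right and rows downward; lengths in m; the calibration is good to about 2 mm. The wrist camera is an equidistant fisheye: a pixel r from the principal point sees the ray r / f radians off the axis. A picture is of the moment at which its call begins: read the wrist's pose just before it. There is no depth.
A pose or a line that the arm cannot do raises MotionError and nothing moves.
- sign_off(): hands the job in; it is judged then, once.
Trained networks look in the newest picture that a camera, given by its name, has taken for a name from the list of things; names that differ only in an ending like _2 or _b are one class to them, and where a whole thing is asked for, a point or a joint stands for the part that bears it (a point fixed in the world has none). Each returns a list of dicts, best first, with "score" (0 to 1); they miss things now and then, are a little off and sometimes report something else, mostly with a low value. They report only what shows in the picture. A call takes as long as a camera call.
- spot_in(camera, name): "centre" ([column, row] in pixels, amid what is visible of it).
- silhouettes(camera, name): "mask" (420x560 bool, what is visible of it) and "centre" ([column, row] in pixels, amid what is visible of it).
- tip_of(camera, name): "centre" ([column, row] in pixels: a listed point, or the origin of a listed thing).
The state is a dict: "clock": time; "q": joint angles; "joint_velocities": joint speeds; "tau": joint torques, N m; "position": TCP position; "eef_rot": TCP orientation; "contact_force": force on the tool from outside, world axes, zero at the start; "wrist_torque": the same for the moment, N m; "finger_gap": opening from 0.0 (shut) to 1.0 (fully open); "grasp_force": force on a finger pad.
Only numpy, scipy, OpenCV 4.12 (cv2) and the standard library are available. Lean on these libraries where they do the work, as an engineer would, in place of code of your own. Each camera call takes 0.05 s, during which the arm holds its last target. There are 200 camera calls.

### The job

Lower the macro camera to its working height: gently push the spokes of the stand's capstan wheel round with the fingertips until the long clamp spoke, the one with the barrel grip, points straight up. Do not pinch the wheel or set it spinning, keep off the camera and its lens, leave the things on the bench where they are, and finish with the hand clear.

Things in the scene. Friction and masses are not known exactly. Their poses are not given: they have to be found in the camera images.
- stand: Macro stand, fixed to the bench: base plate 340 x 260 x 30 mm; origin under its centre, z up, front to its own -x (roughly the robot). Column 85 mm wide (x 80 to 150), 498 mm high; gear head x -20 to 80, y -45 to 45, z 140 to 260; specimen stage at the front under the camera. A level shaft runs from the head along +y to the capstan wheel, which turns in a plane parallel to the stand's x and z.
- capstan: Capstan wheel: steel hub 54 mm across, five spokes 12 mm thick, 72 degrees apart in one plane, no rim. Four end in black balls 32 mm across, centred 105 mm from the hub's centre; the longer clamp spoke ends in a black barrel grip 25 mm thick, 95 to 145 mm from the hub's centre. Origin: hub centre in the plane of the spokes; z out along the clamp spoke, y along the shaft, away from the head.
- capstan_angle (a joint): Clamp spoke's angle from straight up, rad: 0 up, positive leaning to the stand's front (its -x), pi/2 level to the front. Starts between 1.75 and 2.85; stops at -0.6 and 3.4. It falls as spokes at the top are pushed to the stand's back (its +x). Stiff (about 0.4 N m, some 4 N at a ball), and stays where it is left.
- hub (a point): Centre of the wheel, on its axis, in the plane of the spokes: at (20, 180, 190) mm in the stand's frame, beside the base plate, 116 mm clear of the camera's side. Spoke ends move in circles about it: a finger that follows the circle pushes with a few N, one that pushes straight across a leaning spoke binds on it by friction.
- clamp_tip (a point): Outer end of the clamp spoke's barrel grip, 145 mm from the hub's centre.
- camera: Black camera with a downward lens and an octagonal ring light 100 mm across, on a vertical slide before the gear head. Its frame is the stand's, raised 12 mm per rad of the capstan; in it the camera fills x -166 to -47, y -64 to 64, z 118 to 308 mm (lens axis at x -95, y 0), so it stands up to 342 mm high at the start.
- spare_lens: Loose black objective standing on the bench beyond the wheel, 48 mm across and 58 mm high; origin under its centre.
- jar: Loose amber jar with a white cap, 48 mm across and 62 mm high, standing on the bench beyond the wheel; origin under its centre.
- screwdriver: Loose screwdriver 150 mm long lying on the bench beyond the spare lens and the jar; x axis along it.

How it is judged:
At the end, for the whole second after the job is handed in: The clamp spoke stands within 0.1 rad (about 6 degrees) of straight up and at rest, and the spare lens, jar and screwdriver are within 15 mm of where they stood (value of joint capstan_angle between -0.1 and 0.1 rad and velocity of joint capstan_angle between -0.03 and 0.03 rad/s and distance of each of spare_lens, jar, screwdriver from where it was at the start of the episode below 0.015 m); the robot touches nothing.
It fails at once if the wheel is pinched or shoved hard: more than 32 N between fingers and wheel (contact force between the fingers and capstan above 32 N).
It fails at once if the wheel is set spinning: faster than 2.5 rad/s (velocity of joint capstan_angle above 2.5 rad/s or velocity of joint capstan_angle below -2.5 rad/s).
It fails at once if the camera or its lens is touched with more than 2 N (contact force between any of the fingers, the arm and camera above 2 N).
It fails at once if a bystander is moved more than 30 mm or lifted (distance of any of spare_lens, jar, screwdriver from where it was at the start of the episode above 0.03 m).
It also fails if it takes over 72 s, if anything falls off the work surface, if the arm or the gripper's body presses on something with over 40 N, if the wrist force passes 120 N, or if a joint passes its speed limit or range.

## Working session

There is one attempt and no reset: what is moved stays moved. The work goes in short steps, each a Python script; the robot and the scene stay as the last script left them, time stands still between calls to the robot, and variables do not carry over. Pictures are saved under pics/ and viewed, at most 10 in all, crops included, and the job is handed in when it is done.

```bash
mkdir -p pics; ls; python3 - <<'E'
from cell import *
import cv2,numpy as np
for c in ["side","top"]:
    f=grab_frame(c); cv2.imwrite(f"pics/{c}0.png",f["img"][:,:,::-1])
    print(c,f["fx"],f["cx"],f["cy"],np.round(f["cam_to_world"],3).tolist())
    for n in ["stand","capstan","hub","clamp_tip","camera","spare_lens","jar","screwdriver"]:
        try: print(n,[(np.round(d["centre"]).tolist(),round(d["score"],2)) for d in tip_of(c,n)[:3]])
        except Exception as e: print(n,e)
print(get_state()["clock"])
E
```

```text
pics
side 443.01458993105354 278.1655336663137 202.70876158816844 [[-0.987, -0.099, 0.124, 0.483], [-0.158, 0.682, -0.714, 0.701], [-0.014, -0.724, -0.689, 0.828], [0.0, 0.0, 0.0, 1.0]]
stand [([290.0, 210.0], 0.78)]
capstan [([260.0, 198.0], 0.91)]
hub [([260.0, 200.0], 0.57), ([260.0, 344.0], 0.35), ([263.0, 199.0], 0.34)]
clamp_tip [([283.0, 247.0], 0.71)]
camera []
spare_lens [([215.0, 279.0], 0.66)]
jar [([262.0, 298.0], 0.84)]
screwdriver [([260.0, 342.0], 0.79), ([259.0, 200.0], 0.7)]
top 535.6609250395961 281.4211074057792 213.2522409187937 [[0.028, -0.997, 0.076, 0.494], [-1.0, -0.028, 0.012, 0.042], [-0.01, -0.076, -0.997, 1.299], [0.0, 0.0, 0.0, 1.0]]
stand [([288.0, 187.0], 0.62), ([358.0, 214.0], 0.58), ([247.0, 209.0], 0.51)]
capstan [([288.0, 187.0], 0.81)]
hub [([286.0, 190.0], 0.6), ([259.0, 160.0], 0.58)]
clamp_tip [([287.0, 216.0], 0.9)]
camera []
spare_lens [([264.0, 162.0], 0.62)]
jar [([246.0, 209.0], 0.91)]
screwdriver [([261.0, 160.0], 0.23)]
0.9
```

View pics/side0.png

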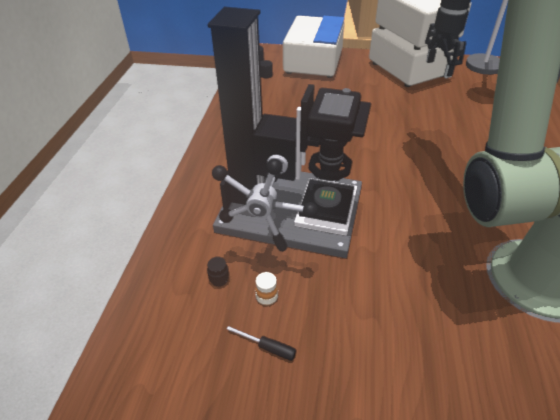

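View pics/top0.png

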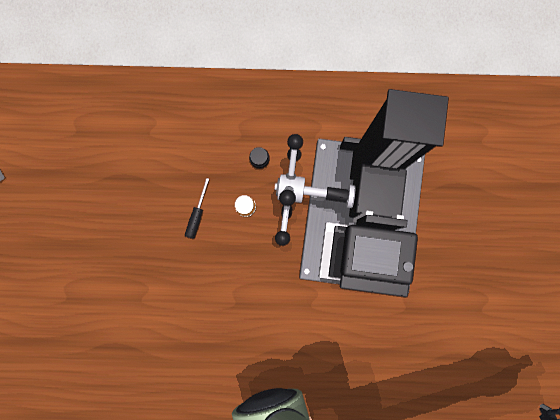

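The side view shows the clamp grip down towards the front at about (282,243). The balls are at (275,166), (220,172), (310,208) and (226,215), with the hub at (260,200). In the top view the hub is at (288,190), the clamp tip is hidden, and the balls are at (295,142), (282,238) and (287,198). Next I'll fit the stand pose and the angle together.

```bash
cat > h.py <<'E'
from cell import *
import cv2,numpy as np
from scipy.optimize import least_squares
from scipy.spatial.transform import Rotation as R
def proj(f,P):
    T=np.linalg.inv(f["cam_to_world"]); p=np.atleast_2d(P)@T[:3,:3].T+T[:3,3]
    return np.c_[f["fx"]*p[:,0]/p[:,2]+f["cx"],f["fy"]*p[:,1]/p[:,2]+f["cy"]]
def onplane(f,px,z):
    M=np.array(f["cam_to_world"]); d=M[:3,:3]@[(px[0]-f["cx"])/f["fx"],(px[1]-f["cy"])/f["fy"],1]
    return M[:3,3]+d*(z-M[2,3])/d[2]
def S2W(s,p):  # s=(x,y,yaw)
    return np.atleast_2d(p)@R.from_euler('z',s[2]).as_matrix().T+[s[0],s[1],0]
def wp(s,a,r,y=.180): return S2W(s,[.02-r*np.sin(a),y,.19+r*np.cos(a)])[0]
E
python3 - <<'E'
from h import *
fs,ft=grab_frame("side"),grab_frame("top")
k=np.deg2rad(72)
# (frame, px, spoke k index from clamp, radius) ; hub r=0
obs=[(fs,(260,200),0,0),(ft,(288,190),0,0),(fs,(282,244),0,.135),
 (fs,(275,166),-2,.105),(fs,(220,172),-3,.105),(fs,(310,208),-1,.105),(fs,(226,215),1,.105),
 (ft,(295,142),-3,.105),(ft,(282,238),-1,.105),(ft,(287,198),-2,.105)]
def res(v): return np.concatenate([(proj(f,wp(v[:3],v[3]+i*k,r))[0]-px) for f,px,i,r in obs]+[proj(ft,S2W(v[:3],[[-.17,.13,.03],[.17,.13,.03]]))[i]-p for i,p in enumerate([(301,279),(319,140)])])
o=least_squares(res,[.5,-.15,-.1,2.5],loss='soft_l1',f_scale=2)
print(o.x.round(4)); print(res(o.x).reshape(-1,2).round(1).tolist())
s=o.x[:3]; np.save("s.npy",o.x); print("hub",wp(s,0,0))
for n,h in (("spare_lens",.058),("jar",.062),("screwdriver",.02)):
    for c,f in (("side",fs),("top",ft)):
        m=[d for d in silhouettes(c,n)[:1]]
        if m: print(n,c,m[0]["centre"],onplane(f,m[0]["centre"],h/2).round(3),round(m[0]["score"],2))
q0=get_state()["q"]
for tilt in (0,30,45,60,75,90):  # 0 down, 90 = along -y of stand
  for fl in (0,1,2,3):
    t=np.deg2rad(tilt); c=R.from_euler('z',s[2])
    z=c.apply([0,-np.sin(t),-np.cos(t)]); y=c.apply([1,0,0]); x=np.cross(y,z)
    rot=(R.from_matrix(np.c_[x,y,z])*R.from_euler('z',fl*np.pi/2)).as_rotvec()
    out=[ik(wp(s,a,.075,yy),rot) is not None for a in (1,.5,0,-.5) for yy in (.17,.25)]
    print(tilt,fl,np.array(out).astype(int), rot.round(2))
E
```

```text
[ 0.5937 -0.1365 -0.1042  2.8169]
[[1.9, 1.0], [1.6, -2.1], [0.2, 1.0], [0.4, 0.0], [0.5, 0.3], [0.9, 1.3], [0.8, 0.0], [0.4, -0.4], [1.0, -0.2], [0.7, -0.3], [-1.3, -0.5], [-0.9, -2.7]]
hub [0.63233502 0.04048019 0.19      ]
spare_lens side [216.0, 271.8] [0.729 0.117 0.029] 0.91
spare_lens top [261.2, 156.0] [0.728 0.11  0.029] 0.57
jar side [264.9, 202.0] [ 0.661 -0.122  0.031] 0.74
jar top [244.1, 209.3] [0.598 0.147 0.031] 0.65
screwdriver top [369.3, 195.3] [ 0.642 -0.153  0.01 ] 0.37
0 0 [1 1 1 1 1 1 1 1] [2.33 2.1  0.  ]
0 1 [1 1 1 1 1 1 1 1] [ 3.14 -0.16  0.  ]
0 2 [1 1 1 1 1 1 1 1] [ 2.1  -2.33  0.  ]
0 3 [1 1 1 1 1 1 1 1] [ 0.16  3.14 -0.  ]
30 0 [1 1 1 1 1 1 1 1] [ 2.04  1.83 -0.55]
30 1 [1 1 1 1 1 1 1 1] [ 2.61 -0.14 -0.04]
30 2 [1 1 1 1 1 1 1 1] [ 1.81 -2.01  0.49]
30 3 [1 1 1 1 1 1 1 1] [-0.16 -3.    0.81]
45 0 [1 1 1 1 1 1 1 1] [ 1.86  1.68 -0.77]
45 1 [1 1 1 1 1 1 1 1] [ 2.35 -0.12 -0.05]
45 2 [1 1 1 1 1 1 1 1] [ 1.65 -1.84  0.69]
45 3 [1 1 1 1 1 1 1 1] [-0.15 -2.86  1.19]
60 0 [1 1 1 1 1 1 1 1] [ 1.68  1.51 -0.97]
60 1 [1 1 1 1 1 1 1 1] [ 2.09 -0.11 -0.06]
60 2 [1 1 1 1 1 1 1 1] [ 1.49 -1.65  0.86]
60 3 [1 1 1 1 1 1 1 1] [-0.14 -2.67  1.54]
75 0 [1 0 1 0 1 0 0 0] [ 1.49  1.34 -1.14]
75 1 [1 0 1 0 1 0 0 0] [ 1.83 -0.1  -0.07]
75 2 [1 0 1 0 1 0 0 0] [ 1.31 -1.46  1.01]
75 3 [1 0 1 0 1 0 0 0] [-0.13 -2.44  1.87]
90 0 [0 0 0 0 0 0 0 0] [ 1.29  1.16 -1.29]
90 1 [0 0 0 0 0 0 0 0] [ 1.57 -0.08 -0.08]
90 2 [0 0 0 0 0 0 0 0] [ 1.13 -1.26  1.13]
90 3 [0 0 0 0 0 0 0 0] [-0.11 -2.17  2.17]
```

The fit is tight at 1–2 px: clamp angle ≈ 2.82 rad, hub at about (0.632, 0.040, 0.19). I'll reach in from the +y side with the tool tilted 60°, fingers shut. First I raise the arm and carry it over.

```bash
cat >> h.py <<'E'
V=np.load("s.npy"); s=V[:3]
def rotv(fl,tilt=60):
    t=np.deg2rad(tilt); c=R.from_euler('z',s[2])
    z=c.apply([0,-np.sin(t),-np.cos(t)]); y=c.apply([1,0,0]); x=np.cross(y,z)
    return (R.from_matrix(np.c_[x,y,z])*R.from_euler('z',fl*np.pi/2)).as_rotvec()
def tcp(a,d,r=.073,tilt=60):
    """tool axis crosses the wheel plane at angle a, radius r; tip d beyond the plane (along axis)"""
    z=R.from_rotvec(rotv(0,tilt)).as_matrix()[:,2]
    return wp(s,a,r)+d*z
E
python3 - <<'E'
from h import *
grab(20)
st=get_state(); rv=st["eef_rot"]
move_l([.20,-.42,.52],.25)
q=list(get_state()["q"]); q[0]+=np.deg2rad(64.5+30); set_joints(q)
st=get_state(); print(st["position"],st["clock"],st["finger_gap"],st["q"])
f=grab_frame("wrist"); print(np.round(f["T_tool_cam"],3).tolist())
for fl in range(4):
    for a,d in((.93,-.1),(.93,.012),(-.66,.012),(-.66,-.1)):
        j=ik(tcp(a,d),rotv(fl)); print(fl,a,d,None if j is None else np.round(j,2))
E
```

```text
[0.4033061  0.2317144  0.51891852] 5.8417 -0.00013883252108011458 [ 3.62729069e-01  1.50487736e-01  3.03106655e-01  1.72519751e+00
 -2.19742299e-04  1.41752763e+00]
[[-0.001, -0.953, -0.302, 0.078], [1.0, -0.001, -0.0, 0.0], [0.0, -0.302, 0.953, -0.143], [0.0, 0.0, 0.0, 1.0]]
0 0.93 -0.1 [ 0.47  0.92  0.52  1.93 -0.81  2.49]
0 0.93 0.012 [ 0.35  0.82  0.18  1.59 -0.89  2.34]
0 -0.66 0.012 [ 0.29  0.99  0.58  1.75 -0.93  2.27]
0 -0.66 -0.1 None
1 0.93 -0.1 [ 0.47  0.92  0.52  1.93 -0.81 -2.23]
1 0.93 0.012 [ 0.35  0.82  0.18  1.59 -0.89 -2.37]
1 -0.66 0.012 [ 0.29  0.99  0.58  1.75 -0.93 -2.45]
1 -0.66 -0.1 None
2 0.93 -0.1 [ 0.47  0.92  0.52  1.93 -0.81 -0.66]
2 0.93 0.012 [ 0.35  0.82  0.18  1.59 -0.89 -0.8 ]
2 -0.66 0.012 [ 0.29  0.99  0.58  1.75 -0.93 -0.88]
2 -0.66 -0.1 None
3 0.93 -0.1 [ 0.47  0.92  0.52  1.93 -0.81  0.91]
3 0.93 0.012 [ 0.35  0.82  0.18  1.59 -0.89  0.77]
3 -0.66 0.012 [ 0.29  0.99  0.58  1.75 -0.93  0.69]
3 -0.66 -0.1 None
```

```bash
cat >> h.py <<'E'
FL=3
def arc(a0,a1,d=.012,v=.045,step=.13):
    n=max(1,int(np.ceil(abs(a1-a0)/step))); fm=0
    for a in np.linspace(a0,a1,n+1)[1:]:
        move_l(tcp(a,d),v); F=np.linalg.norm(get_state()["contact_force"]); fm=max(fm,F)
        if F>22: print("force",F,"at",a); break
    return a,fm
def insert(a):
    move_l(tcp(a,-.06),.15)
    hit=move_l(tcp(a,.012),.06,until_force=6)
    if hit: print("HIT",get_state()["position"],get_state()["contact_force"])
    return hit
E
python3 - <<'E'
from h import *
a0=np.deg2rad(53)
for a in (a0,.3,-.3,-.63):
    print([None if (j:=ik(tcp(a,d),rotv(FL))) is None else np.round(j,2).tolist() for d in(-.06,.012)])
movep(tcp(a0,-.09)+[-.03,0,.08],rotv(FL))
if not insert(a0):
    print(arc(a0,np.deg2rad(10)))
print(get_state()["clock"],get_state()["contact_force"])
for c in("side","wrist"): cv2.imwrite(f"pics/{c}1.png",grab_frame(c)["img"][:,:,::-1])
E
```

```text
[[0.43, 0.88, 0.39, 1.8, -0.84, 0.87], [0.35, 0.82, 0.19, 1.59, -0.89, 0.77]]
[[0.4, 0.93, 0.56, 1.9, -0.86, 0.84], [0.33, 0.85, 0.33, 1.67, -0.91, 0.74]]
[[0.38, 1.02, 0.76, 1.98, -0.87, 0.81], [0.3, 0.93, 0.49, 1.73, -0.92, 0.71]]
[[0.36, 1.09, 0.87, 2.02, -0.88, 0.79], [0.29, 0.98, 0.57, 1.75, -0.93, 0.7]]
(np.float64(0.17453292519943295), np.float64(8.454717803446378))
11.1417 [-3.23813861  1.59198741 -1.28301263]
```

View pics/side1.png

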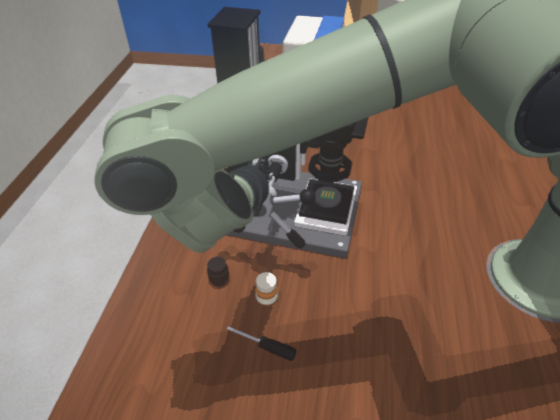

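View pics/wrist1.png

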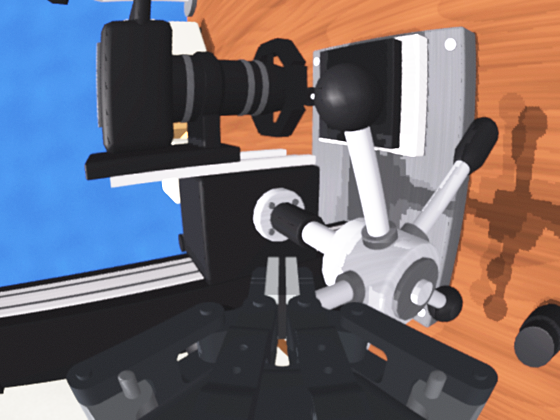

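The push works: in the wrist view the fingers lean on the upper spoke. In the side view the clamp grip has moved round to about (297,240), and the bench items haven't moved. I'll finish this stroke and measure the angle.

```bash
cat >> h.py <<'E'
from scipy.optimize import minimize_scalar
def angle(guess):
    """clamp angle from clamp_tip in side, wrist and top"""
    for c in("side","top","wrist"):
        st=get_state(); f=grab_frame(c)
        for d in tip_of(c,"clamp_tip")[:2]:
            px=np.array(d["centre"])
            if c=="wrist":
                T=np.eye(4);T[:3,:3]=R.from_rotvec(st["eef_rot"]).as_matrix();T[:3,3]=st["position"]
                W=np.linalg.inv(T@np.array(f["T_tool_cam"]))
                def pr(P):
                    p=W[:3,:3]@P+W[:3,3]; n=np.hypot(p[0],p[1]); th=np.arctan2(n,p[2])
                    return np.array([f["cx"]+f["fx"]*th*p[0]/n,f["cy"]+f["fy"]*th*p[1]/n])
            else: pr=lambda P: proj(f,P)[0]
            g=np.linspace(guess-.7,guess+.7,281); e=[np.linalg.norm(pr(wp(s,a,.145))-px) for a in g]
            print(c,"a=%.3f res=%.1fpx score=%.2f"%(g[np.argmin(e)],min(e),d["score"]),px.round())
E
python3 - <<'E'
from h import *
angle(2.4)
r=np.deg2rad
print(arc(r(10),r(-36)))
angle(1.6)
move_l(tcp(r(-36),-.06),.12)
print(get_state()["clock"],get_state()["contact_force"])
angle(1.6)
E
```

```text
side a=2.485 res=3.6px score=0.63 [301. 242.]
top a=2.435 res=0.9px score=0.84 [283. 234.]
wrist a=2.475 res=3.0px score=0.65 [490. 126.]
(np.float64(-0.6283185307179586), np.float64(4.203007359704464))
top a=1.570 res=5.4px score=0.70 [282. 262.]
14.925 [-0.07225544  0.2320813  -0.3443153 ]
side a=1.640 res=3.7px score=0.95 [326. 216.]
top a=1.575 res=5.2px score=0.95 [283. 262.]
```

```bash
python3 - <<'E'
from h import *
r=np.deg2rad
if not insert(r(56)):
    print(arc(r(56),r(-36)))
    move_l(tcp(r(-36),-.06),.12); angle(.4)
    if not insert(r(57)):
        print(arc(r(57),r(20))); angle(.1)
print(get_state()["clock"],get_state()["contact_force"])
cv2.imwrite("pics/wrist2.png",grab_frame("wrist")["img"][:,:,::-1])
E
```

```text
(np.float64(-0.6283185307179586), np.float64(9.045272867668137))
top a=0.430 res=2.9px score=0.65 [288. 212.]
wrist a=0.380 res=0.8px score=0.84 [156.  81.]
(np.float64(0.3490658503988659), np.float64(4.452441798363965))
top a=0.150 res=0.2px score=0.89 [289. 190.]
wrist a=0.110 res=0.4px score=0.79 [124. 343.]
27.325 [-1.55740577 -0.12082457 -2.06260721]
```

View pics/wrist2.png

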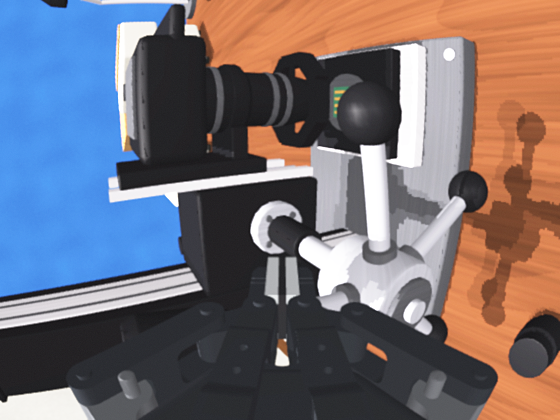

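The wrist view shows the fingers on the clamp spoke, just short of upright, at about 0.13 rad. One small push is left, then I'll back off and check.

```bash
python3 - <<'E'
from h import *
r=np.deg2rad
print(arc(r(20),r(13),v=.03))
move_l(tcp(r(16),.012),.03)
move_l(tcp(r(16),-.06),.1); angle(0)
p=np.array(get_state()["position"]); move_l(p+[-.15,.1,.12],.2); angle(0)
print(get_state()["clock"],get_state()["contact_force"])
cv2.imwrite("pics/side3.png",grab_frame("side")["img"][:,:,::-1])
E
```

```text
(np.float64(0.22689280275926285), np.float64(5.41320025780457))
top a=0.050 res=3.3px score=0.94 [293. 182.]
top a=0.345 res=72.8px score=0.29 [359. 214.]
wrist a=0.005 res=1.0px score=0.83 [177. 281.]Traceback (most recent call last):
  File "<stdin>", line 6, in <module>
cell.MotionError: the arm cannot follow that straight line within its joint ranges
```

```bash
python3 - <<'E'
from h import *
p=np.array(get_state()["position"])
for dp in ([-.1,.05,.08],[-.12,.04,.04],[-.12,.04,0],[-.08,.03,.0]):
    try: move_l(p+dp,.15); print("ok",dp); break
    except MotionError as e: print(e)
q=list(get_state()["q"]); print(np.round(q,2))
q[0]+=.35; set_joints(q)
angle(0)
print(get_state()["clock"],get_state()["contact_force"],get_state()["position"])
cv2.imwrite("pics/side3.png",grab_frame("side")["img"][:,:,::-1])
E
```

```text
ok [-0.1, 0.05, 0.08]
[ 0.53  0.78  0.44  2.04 -0.77  0.97]
side a=-0.060 res=1.8px score=0.87 [255. 142.]
top a=0.050 res=1.5px score=0.91 [291. 182.]
wrist a=0.050 res=0.8px score=0.96 [199. 250.]
31.4167 [ 0.20083764  0.00573193 -0.42795938] [0.43822599 0.31117779 0.36947585]
```

View pics/side3.png

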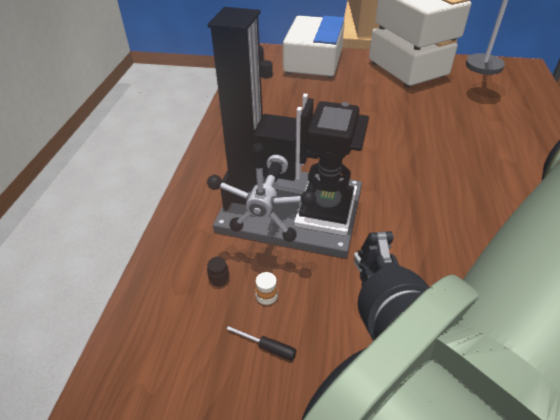

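The hand is clear and the items are in place. In the side view the clamp grip is upright at about (258,148), with balls at (214,182), (309,199), (237,224) and (290,234). One full-wheel fit will confirm the angle.

```bash
python3 - <<'E'
from h import *
fs,ft=grab_frame("side"),grab_frame("top"); k=np.deg2rad(72)
im=cv2.cvtColor(fs["img"],cv2.COLOR_RGB2GRAY)
obs=[((214,182),-1),((309,199),1),((237,224),-2),((290,234),2)]
pts=[]
for (u,v),i in obs:   # refine: centroid of dark pixels near
    i=-i if False else i
    w=im[v-9:v+10,u-9:u+10]; m=w<45; y,x=np.nonzero(m); pts.append((u-9+x.mean(),v-9+y.mean())); print((u,v),np.round(pts[-1],1))
for P in ([o[0] for o in obs],pts):
    r=lambda v: np.concatenate([proj(fs,wp(s,v[0]+o[1]*k,.105))[0]-p+v[1:] for o,p in zip(obs,P)])
    o=least_squares(r,[0,0,0],loss='soft_l1',f_scale=2); print(o.x.round(3),o.fun.round(1))
print([(d["centre"],round(d["score"],2)) for n in("spare_lens","jar","screwdriver") for d in tip_of("side",n)[:1]])
E
```

```text
(214, 182) [nan nan]
(309, 199) [312.4 203.8]
(237, 224) [nan nan]
(290, 234) [nan nan]
[ 0.003 -0.383  0.525] [ 1.2  0.1 -0.4 -0.7 -0.4  0.2 -0.3  0.4]<stdin>:8: RuntimeWarning: Mean of empty slice.
  ret = ret.dtype.type(ret / rcount)
Traceback (most recent call last):
ValueError: Residuals are not finite in the initial point.
```

The four balls fit an angle of 0.003 rad with sub-pixel residuals for all but one coordinate (1.2 px), well inside the limit.

```bash
python3 -c "
from cell import *
print(sign_off())"
```

```text
the job is handed in; nothing more can be done
None
```

The job is handed in: the clamp spoke measures about 0.00 rad from straight up (limit 0.1), the hand is clear, and the bench items look unmoved in the last picture; no verdict was returned.

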